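# Pin the clamp strap and jam the lock nut

## Task

Take the brass-headed pin out of its wooden stand and push it fully home through the aligned holes of the clamp's strap and base, to pin them together. Only then run the two-armed lock nut down the stud, clockwise seen from above, pushing it round by its arms, and tighten it firmly against the hexagon nut below so that it stays jammed. Leave the pin home, do not knock or shift the spray can, the tape measure or the paint bottle, and let go of everything.

Things in the scene. Friction and masses are not known exactly. Their poses are not given: they have to be found in the camera images.
- clamp: Clamp, fixed. Origin on the axis of its upright stud, at bench height; z up; its length runs along its own y. Blue base plate 70 x 160 x 16 mm (y -120 to +40), on it a steel strap 48 x 150 x 12 mm (top at z = 28 mm). Stud 13 mm in diameter, top at z = 96 mm. Position and yaw (-0.2 to 0.35 rad) vary. Vise and sander to its left (up to 191 mm tall) and a carton at the right (198 mm) are fixed.
- pin_hole (a point): Mouth (on the strap's top, 28 mm above the bench) of the 13 mm hole that goes straight down through strap and base to the bench, 100 mm from the stud along the clamp's -y.
- lock_nut (a joint): Turn of the lock nut, rad, growing clockwise seen from above; it sinks 12 mm a turn. Starts at 2.0 to 5.5 and stops at 9.0, where it touches the first nut. Running it down takes about 0.1 Nm (1.5 N at 65 mm from the axis).
- red_ball (a point): Centre of the red ball (18 mm) at the end of one of the lock nut's two level arms (one each side): round bars 10 mm thick, axis 11 mm above the nut's underside. 82 mm from the stud's axis; turns and sinks with the nut: about 76 mm above the bench at 0 rad, 59 mm at 9.0. The hexagonal hub is 33 mm wide, from 11 mm below to 8 mm above the arms' axis.
- black_ball (a point): Centre of the black ball at the end of the other arm, otherwise like the red one.
- pin_stand: Fixed pale wooden block 50 x 50 x 32 mm (origin centre of underside) with a 13 mm vertical hole in its middle that holds the pin. It changes places with the tape measure: either of two spots in front of the clamp.
- pin: Loose upright pin, 45 g; origin at the lower tip, z up along it. Steel shank 10 mm in diameter, 27 mm long, tapered tip; above it a brass head to grip, 19 mm in diameter, 24 mm high (z 27 to 51 mm). In the stand the head's underside lies on the block. Home in the clamp it lies on the strap, the tip about 1 mm above the bench.
- spray_can: Bystander: upright black and white aerosol can, 54 mm in diameter, 201 mm tall, origin centre of underside, loose, behind the nut about 125 to 150 mm from the stud; it bars part of the circle to a gripper.
- tape_measure: Bystander: yellow tape measure, 34 x 77 x 59 mm (y is its length), standing, loose, origin centre of underside.
- paint_bottle: Bystander: dark paint bottle with clear cap, 41 mm in diameter, 114 mm tall, loose, origin centre of underside.
- seat (a point): Centre of the top of the first nut, on the stud's axis 49 mm above the bench: a plain hexagon nut, 24 mm across flats and 19 mm high, fixed on the strap. The lock nut, above it, must be jammed against it.
- nut_arms (a joint): How far the arms have wound the lock nut up tight, rad, clockwise: 0 while it runs free, 0.15 at most. It moves only once the nut stands on the first nut, at 0.3 Nm plus 3 Nm per rad; friction keeps up to about 0.1 of it when the arm is let go. Tight: 0.05 or more, about 7 N at 65 mm from the axis; pushing there until 12 to 15 N is right.

How it is judged (in metres and radians):
On the way, in this order (a step that is already met when the one before it is completed fails the run):
1. the pin is home through strap and base, the lock nut not yet run down (z of pin in the frame of clamp below 0.004 m and horizontal distance between pin and pin_hole below 0.005 m and angle between pin's own z axis and vertical below 0.15 rad and value of joint lock_nut below 6 rad), for 0.2 s.
2. the lock nut is tight against the first nut (value of joint lock_nut above 8.95 rad and value of joint nut_arms above 0.05 rad), for 0.2 s.
At the end, for the whole second after the job is handed in: The lock nut is down on the first nut (turn 8.95 rad or more) and its arms stay wound up tight by 0.05 rad or more; the pin is home: its tip less than 4 mm above the bench, within 5 mm of the hole's axis, within 0.15 rad of upright, at rest (all of step 2 and z of pin in the frame of clamp below 0.004 m and horizontal distance between pin and pin_hole below 0.005 m and angle between pin's own z axis and vertical below 0.15 rad and linear speed of pin below 0.02 m/s); the robot touches nothing.
It fails at once if the spray can is shifted more than 20 mm or tipped (distance of spray_can from where it was at the start of the episode above 0.02 m or angle between spray_can's own z axis and vertical above 0.3 rad).
It fails at once if the tape measure is shifted more than 20 mm or tipped (distance of tape_measure from where it was at the start of the episode above 0.02 m or angle between tape_measure's own z axis and vertical above 0.3 rad).
It fails at once if the paint bottle is shifted more than 20 mm or tipped (distance of paint_bottle from where it was at the start of the episode above 0.02 m or angle between paint_bottle's own z axis and vertical above 0.3 rad).
It also fails if it takes over 72 s, if anything falls off the work surface, if the arm or the gripper's body presses on something with over 40 N, if the wrist force passes 120 N, or if a joint passes its speed limit or range.

## Robot

A 6-joint arm with a two-finger parallel gripper is mounted at the origin on a cart in front of the work surface, level with it; the furniture and walls round the work are solid. World frame = base frame: x ahead of the robot, y to its left, z up, the work surface at z = 0. Lengths are in mm, angles in rad, forces in N, time in s.
With the tool pointing down it reaches from about 350 to 775 mm from the base axis. Payload 7.3 kg.
Tool frame: the origin (TCP) lies at the very end of the fingers, on their centre line; the grasp point (between the pads) lies 19 mm behind it; z points along the fingers, y is the line along which they close (so a half turn about z gives the same grasp; the last joint's range is limited). The gripper opens to 92 mm and grips with 3 to 60 N. Pads are 19 mm wide; open, the fingers measure 130 mm over their backs; the gripper's body (75 mm by 190 mm) begins 47 mm behind the grasp point.
Start: joints at [1.113, 0.342, 1.524, -0, 1.275, -0.146], TCP at [161.041, 499.711, 226.741] pointing down, gripper open.
Joint ranges: [-2.53, 2.53], [-0.77, 2.02], [0.04, 2.7], [-1, 4.14], [0.28, 2.66], [-3.11, 3.11]. Speed limits (rad/s): [2.57, 2.57, 3.14, 3.14, 3.14, 3.14].

## Interface

Orientations are given as [roll, pitch, yaw] about the fixed x, y, z axes, in that order (R = Rz(yaw) Ry(pitch) Rx(roll)).
In Python, from plant import get_obs, vision, workorder gives the robot as it stands.
- The arm moves only by the shell command python3 -m pendant 'ROWS' [OPENING]. ROWS is a JSON object of lists of equal length, an entry for each row: "dp": the shift along the tool's x, y, z in m, a list of three; "rotation": the turn, a rotation vector about the tool's x, y, z in rad, a list of three. A call has 1 to 8 rows; each row is the pose to reach, as a shift and turn from the pose commanded when the call began, along the tool's axes at that moment; what a row does not reach only later rows make up. A row lasts 1/8 s, in which the tool goes at most 62.5 mm and 10.7 degrees, less where a joint would pass 70% of its speed; a pose out of reach is approached as far as the arm can. A call with a gripper value outside its range is refused whole. OPENING is the finger opening in m, from 0 to 0.0918, set as the call begins (- or left out, the last holds). The fingers move at their own pace and stop on an object; the grip force is fixed at half the most. Time passes only in rows, so rows that repeat a pose let the fingers close. It gives the time, the measured TCP pose, the force, the opening and the grip force at its end, in the units of the state.
- get_obs(): the state, without advancing time (a new reading comes with each control period).
- vision.capture(name): name is "scene" or "top" or "wrist"; returns a dict with "pixels" (400x640x3 uint8, red, green, blue), "vfov" (degrees; the focal length in pixels is half the picture's height over the tangent of half this angle, whatever the lens; pixels are square), "cx", "cy" (the principal point, pixels), "pose" (4x4, takes a point from camera to world coordinates); the wrist camera has in their place "T_tool_cam" (4x4, takes a point from camera to tool coordinates, whose origin is the TCP and whose axes are the flange's). Camera axes: x right, y up, looking along -z (the intrinsics and any distortion apply to the point x, -y, -z); pixel columns grow to the right and rows downward; lengths in mm; the calibration is good to about 2 mm. A picture is of the moment at which its call begins: read the wrist's pose just before it. There is no depth.
- workorder.close_job(): hands the job in; it is judged then, once.
The state is a dict: "time": time; "joint_positions": joint angles; "dq": joint speeds; "tau": joint torques, N m; "tool_pos": TCP position; "tcp_rot": TCP orientation; "contact_force": force on the tool from outside, world axes, zero at the start; "moment": the same for the moment, N m; "grip_width": finger opening in mm; "finger_force": force on a finger pad.
Only numpy, scipy, OpenCV 4.12 (cv2) and the standard library are available. Lean on these libraries where they do the work, as an engineer would, in place of code of your own. Each camera call takes 0.05 s, during which the arm holds its last target. There are 200 camera calls.

## Working session

There is one attempt and no reset: what is moved stays moved. The work goes in short steps, Python scripts to look and compute and a shell command to move; the robot and the scene stay as the last step left them, time stands still between calls to the robot, and variables do not carry over. Pictures are saved under pics/ and viewed, at most 10 in all, crops included, and the job is handed in when it is done.

```bash
mkdir -p pics; ls
cat > h.py <<'E'
import numpy as np,cv2
from plant import get_obs,vision,workorder
def snap(n,f):
    o=get_obs();c=vision.capture(n);cv2.imwrite(f'pics/{f}.png',cv2.cvtColor(c['pixels'],cv2.COLOR_RGB2BGR))
    np.save(f'pics/{f}.npy',{'c':c,'o':o},allow_pickle=True);return c,o
E
python3 - <<'E'
from h import *
for n in('scene','top','wrist'):
    c,o=snap(n,n+'0');print(n,{k:v for k,v in c.items() if k!='pixels'})
print(o)
E
```

```text
pics
scene {'vfov': 42.625606476512836, 'cx': 317.0082238165009, 'cy': 200.4539171469033, 'pose': array([[ 8.65029165e-01,  3.92215439e-01, -3.12876324e-01,
         2.86001918e+02],
       [-5.01431809e-01,  6.54645311e-01, -5.65690425e-01,
        -7.99684504e+02],
       [-1.70495000e-02,  6.46224857e-01,  7.62956584e-01,
         7.78804774e+02],
       [ 0.00000000e+00,  0.00000000e+00,  0.00000000e+00,
         1.00000000e+00]])}
top {'vfov': 55.50118404720921, 'cx': 326.9280518784884, 'cy': 195.3145407856283, 'pose': array([[-3.03023698e-04,  9.82934363e-01, -1.83956373e-01,
         4.42788351e+02],
       [-9.99721181e-01, -4.64111933e-03, -2.31521007e-02,
        -2.70721714e+02],
       [-2.36107588e-02,  1.83898066e-01,  9.82661708e-01,
         9.06002894e+02],
       [ 0.00000000e+00,  0.00000000e+00,  0.00000000e+00,
         1.00000000e+00]])}
wrist {'vfov': 65.47492517587446, 'cx': 316.1850819201987, 'cy': 203.9384893279305, 'T_tool_cam': array([[-6.96937245e-04,  9.65739609e-01,  2.59512084e-01,
         6.95472716e+01],
       [ 9.99999734e-01,  7.28424286e-04, -2.
[... 198 characters left out ...]
00000e+00]])}
{'time': 0.1, 'joint_positions': array([ 1.11296647e+00,  3.42630159e-01,  1.52492371e+00, -3.34517354e-05,
        1.27539981e+00, -1.45986964e-01]), 'dq': array([-0.00060391, -0.00079732, -0.00183524, -0.00079528,  0.00020177,
        0.0011831 ]), 'tau': array([ 3.26020388e-03, -4.32003665e+01, -2.44696087e+01,  7.21984240e-02,
        5.25356876e-02, -6.88170212e-05]), 'tool_pos': array([160.89549694, 499.35307295, 226.125566  ]), 'tcp_rot': array([-3.14024145e+00, -1.66337738e-04,  2.82975941e+00]), 'contact_force': array([-0.36495702, -0.04506709,  0.07855865]), 'moment': array([-0.03528914,  0.05996707, -0.01481243]), 'finger_force': 0.0, 'grip_width': 91.60065013081376}
```

View pics/scene0.png

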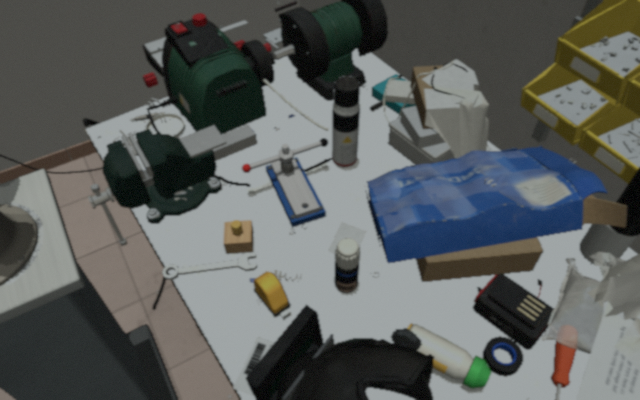

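View pics/top0.png

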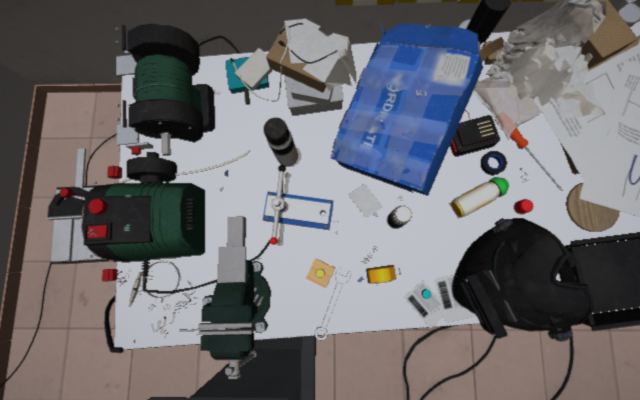

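The scene picture shows the clamp stud at about (287,155), with the red ball at (246,168) and the black one at (323,142). The pin and stand are at (237,232), the tape at (270,290), the bottle at (346,262) and the can at (345,120). In the top view the stud is at (279,204), the hole near (322,212), the pin at (320,272), the red ball at (274,240), the can base near (290,160) and the bottle at (400,215). I'll enlarge both.

Run:
```python
from h import *
a=cv2.imread('pics/top0.png')[150:300,250:430];b=cv2.imread('pics/scene0.png')[120:270,210:390]
f=lambda i:cv2.resize(i,None,fx=4.4,fy=4,interpolation=cv2.INTER_CUBIC)
f=lambda i:cv2.resize(i,None,fx=4,fy=4,interpolation=cv2.INTER_CUBIC)
for n,i in(('a',a),('b',b)):
    j=f(i); cv2.imwrite(f'pics/c{n}.png',cv2.convertScaleAbs(j,alpha=1.3))
```

```text
(no output)
```

View pics/ca.png

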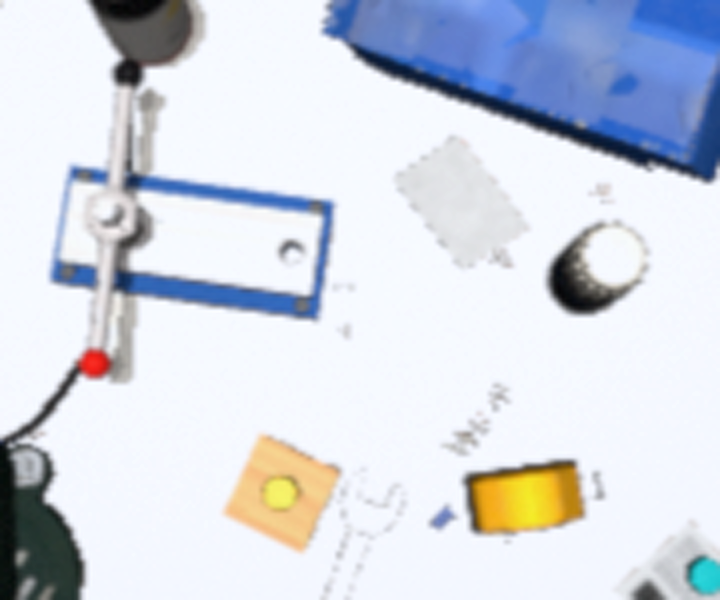

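View pics/cb.png

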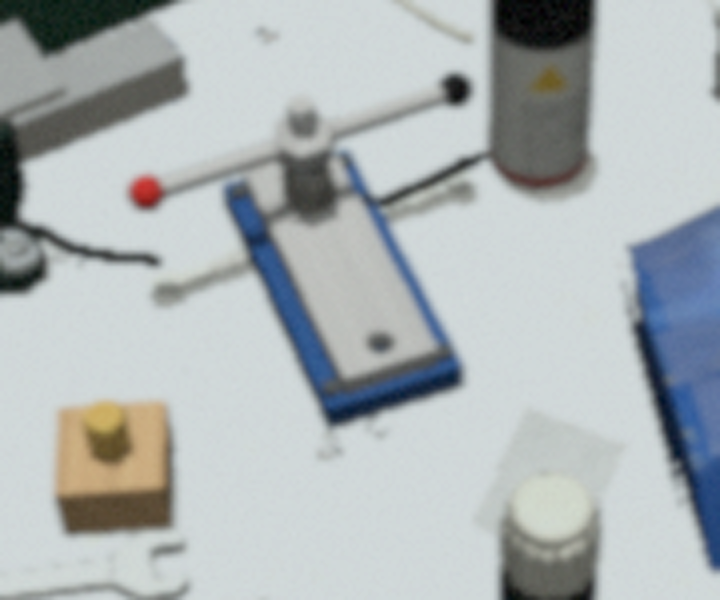

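```bash
cat >> h.py <<'E'
def K(c):
    f=200/np.tan(np.radians(c['vfov']/2));return f,c['cx'],c['cy']
def ray(c,T,u,v):
    f,cx,cy=K(c);d=T[:3,:3]@np.array([(u-cx)/f,-(v-cy)/f,-1]);return T[:3,3],d/np.linalg.norm(d)
def tri(rs):
    A=[np.eye(3)-np.outer(d,d) for p,d in rs];X=np.linalg.solve(sum(A),sum(a@p for a,(p,d) in zip(A,rs)))
    return X,[np.linalg.norm(a@(X-p)).round(1) for a,(p,d) in zip(A,rs)]
def atz(r,z): p,d=r;return p+d*(z-p[2])/d[2]
from scipy.spatial.transform import Rotation as R
def toolT(o):
    T=np.eye(4);T[:3,:3]=R.from_euler('xyz',o['tcp_rot']).as_matrix();T[:3,3]=o['tool_pos'];return T
def rel(o,P,yaw):  # dp (m) and rotvec to reach world P with tool-down yaw
    T=toolT(o);G=R.from_euler('xyz',[np.pi,0,yaw]).as_matrix()
    return (T[:3,:3].T@(np.array(P)-T[:3,3])/1000).round(4),R.from_matrix(T[:3,:3].T@G).as_rotvec().round(3)
E
python3 - <<'E'
from h import *
t=np.load('pics/top0.npy',allow_pickle=True).item()['c'];s=np.load('pics/scene0.npy',allow_pickle=True).item()['c']
P={'pin':((281,493),(106,414)),'hole':((291,250),(380,342)),'red':((94,363),(147,191)),'black':((127,72),(456,89)),'stud':((107,211),(302,104)),'cap':((614,255),(552,508))}
for n,(a,b) in P.items():
    r1=ray(t,t['pose'],250+a[0]/4-.4,150+a[1]/4-.4);r2=ray(s,s['pose'],210+b[0]/4-.4,120+b[1]/4-.4)
    X,e=tri([r1,r2]);print(n,X.round(1),e)
r=ray(s,s['pose'],210+541/4,120+160/4);print('can',atz(r,0))
for q in((263,434),(342,468),(304,551),(224,512)): print('standtop',atz(ray(t,t['pose'],250+q[0]/4-.4,150+q[1]/4-.4),32).round(1))
for q in((470,500),(582,490)): print('tape',atz(ray(t,t['pose'],250+q[0]/4-.4,150+q[1]/4-.4),59).round(1))
E
```

```text
pin [ 430.3 -235.5   56.8] [np.float64(1.3), np.float64(1.3)]
hole [ 568.1 -239.4   26.1] [np.float64(0.4), np.float64(0.4)]
red [ 500.2 -133.3   71.7] [np.float64(1.2), np.float64(1.2)]
black [ 664.6 -147.5   69.9] [np.float64(0.7), np.float64(0.7)]
stud [ 580.9 -142.5   96.6] [np.float64(1.6), np.float64(1.6)]
cap [ 552.9 -412.2  110.9] [np.float64(0.6), np.float64(0.6)]
can [ 7.13676212e+02 -1.55440211e+02 -1.13686838e-13]
standtop [ 461.5 -223.8   32. ]
standtop [ 442.5 -268.5   32. ]
standtop [ 396.8 -247.1   32. ]
standtop [ 418.1 -202.    32. ]
tape [ 425.3 -338.2   59. ]
tape [ 430.7 -399.1   59. ]
```

The views agree to about 1.5 mm. Next I'll check the vise jaw's height and work out the first move.

Run:
```python
from h import *
t=np.load('pics/top0.npy',allow_pickle=True).item()['c'];s=np.load('pics/scene0.npy',allow_pickle=True).item()['c']
print('jaw',tri([ray(t,t['pose'],244,217),ray(s,s['pose'],210+182/4,120+58/4)]))
o=get_obs()
print(rel(o,[420,200,280],np.pi/2)); print(rel(o,[375,-235,200],np.pi/2))
```

```text
jaw (array([550.99336708, -69.9282423 ,  82.64305315]), [np.float64(1.6), np.float64(1.6)])
(array([-0.3385, -0.2056, -0.0536]), array([-1.000e-03,  1.000e-03,  1.259e+00]))
(array([-0.4291, -0.6333,  0.0269]), array([-1.000e-03,  1.000e-03,  1.259e+00]))
```

```bash
python3 -m pendant '{"dp":[[-0.3385,-0.2056,-0.0536],[-0.3385,-0.2056,-0.0536],[-0.3385,-0.2056,-0.0536],[-0.3385,-0.2056,-0.0536],[-0.3385,-0.2056,-0.0536],[-0.3385,-0.2056,-0.0536],[-0.3385,-0.2056,-0.0536],[-0.3385,-0.2056,-0.0536]],"rotation":[[0,0,1.259],[0,0,1.259],[0,0,1.259],[0,0,1.259],[0,0,1.259],[0,0,1.259],[0,0,1.259],[0,0,1.259]]}'
python3 - <<'E'
from h import *
o=get_obs();print(rel(o,[430,-235,170],np.pi/2))
E
```

```text
time: 1.15
tool_pos: [421.0, 198.9, 280.1]
tcp_rot: [-3.141, 0.0, 1.568]
contact_force: [0.1, 0.2, -0.2]
grip_width: 92.3
finger_force: 0.0
(array([-0.4339,  0.0102,  0.1102]), array([-0.   ,  0.   , -0.003]))
```

```bash
python3 -m pendant '{"dp":[[-0.434,0.01,0.03],[-0.434,0.01,0.03],[-0.434,0.01,0.03],[-0.434,0.01,0.03],[-0.434,0.01,0.05],[-0.434,0.01,0.11],[-0.434,0.01,0.11],[-0.434,0.01,0.11]],"rotation":[[0,0,0],[0,0,0],[0,0,0],[0,0,0],[0,0,0],[0,0,0],[0,0,0],[0,0,0]]}'
python3 - <<'E'
from h import *
snap('wrist','w1');o=get_obs();print(rel(o,[568,-239.5,170],np.pi/2))
E
```

```text
time: 2.15
tool_pos: [429.3, -234.2, 168.1]
tcp_rot: [-3.139, -0.003, 1.572]
contact_force: [0.1, 0.0, 0.2]
grip_width: 91.6
finger_force: 0.0
(array([-0.0044,  0.1386, -0.0029]), array([-0.003, -0.002,  0.   ]))
```

```bash
python3 -m pendant '{"dp":[[-0.0044,0.1386,0],[-0.0044,0.1386,0],[-0.0044,0.1386,0],[-0.0044,0.1386,0],[-0.0044,0.1386,0]],"rotation":[[0,0,0],[0,0,0],[0,0,0],[0,0,0],[0,0,0]]}'
python3 - <<'E'
from h import *
snap('wrist','w2')
a=cv2.imread('pics/w1.png');b=cv2.imread('pics/w2.png')
cv2.imwrite('pics/w12.png',np.vstack([a[90:310,100:540],b[90:310,100:540]]))
E
```

```text
time: 2.82
tool_pos: [568.3, -236.9, 170.9]
tcp_rot: [-3.141, -0.0, 1.572]
contact_force: [0.0, -0.3, 1.2]
grip_width: 92.3
finger_force: 0.0
```

View pics/w12.png

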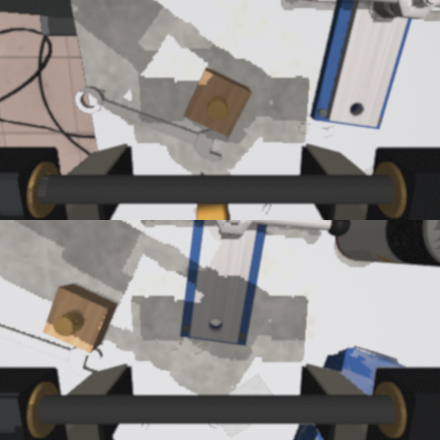

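The pin head shows near (318,196) in w1 and the hole near (457,199). In w2 the hole is near (316,193) and the head near (166,192). I'll enlarge these.

Run:
```python
from h import *
f=lambda n,u,v:cv2.resize(cv2.convertScaleAbs(cv2.imread(f'pics/{n}.png')[v-20:v+20,u-25:u+25],alpha=1.5),None,fx=7,fy=7,interpolation=cv2.INTER_CUBIC)
cv2.imwrite('pics/z.png',np.vstack([np.hstack([f('w1',318,196),f('w1',457,199)]),np.hstack([f('w2',166,192),f('w2',316,193)])]))
```

```text
(no output)
```

View pics/z.png

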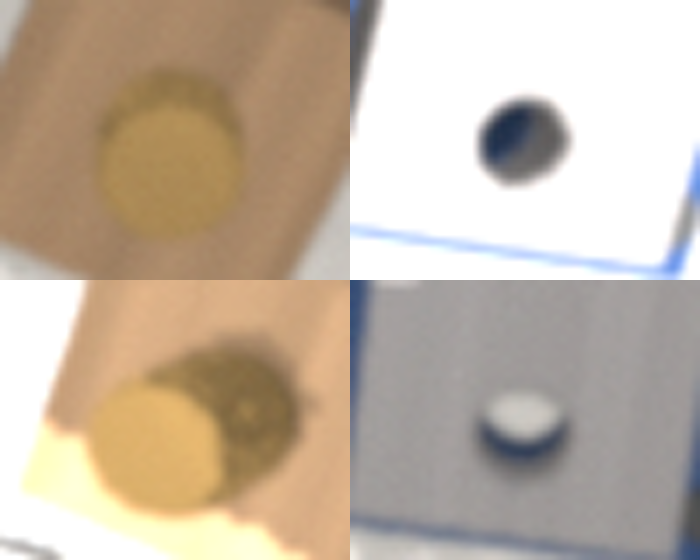

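Run:
```python
from h import *
L=[np.load(f'pics/{n}.npy',allow_pickle=True).item() for n in('w1','w2')]
def rr(i,u,v): d=L[i];return ray(d['c'],toolT(d['o'])@d['c']['T_tool_cam'],u,v)
p=tri([rr(0,316.9,200),rr(1,163,195.5)]);h=tri([rr(0,456.4,198.7),rr(1,315.2,193.2)])
print(p,h,atz(rr(0,316.9,200),56),atz(rr(1,315.2,193.2),28))
o=get_obs();print(o['tool_pos'],rel(o,[*p[0][:2],100],np.pi/2),rel(o,[*p[0][:2],36],np.pi/2))
```

```text
(array([ 429.58542638, -233.55119395,   55.20817181]), [np.float64(0.2), np.float64(0.2)]) (array([ 567.19594375, -238.33434169,   27.77522224]), [np.float64(0.9), np.float64(0.9)]) [ 429.58090873 -233.57503469   56.        ] [ 567.22770714 -237.35447949   28.        ]
[ 568.10021164 -237.32442582  170.93394678] (array([ 0.0039, -0.1385,  0.0709]), array([-0.   , -0.   ,  0.001])) (array([ 0.0039, -0.1385,  0.1349]), array([-0.   , -0.   ,  0.001]))
```

```bash
python3 -m pendant '{"dp":[[0.004,-0.1385,0],[0.004,-0.1385,0],[0.004,-0.1385,0.03],[0.004,-0.1385,0.08],[0.004,-0.1385,0.08],[0.004,-0.1385,0.08],[0.004,-0.1385,0.08],[0.004,-0.1385,0.08]],"rotation":[[0,0,0],[0,0,0],[0,0,0],[0,0,0],[0,0,0],[0,0,0],[0,0,0],[0,0,0]]}' 0.05
python3 - <<'E'
from h import *
o=get_obs();print(rel(o,[429.6,-233.6,36],np.pi/2))
E
```

```text
time: 3.88
tool_pos: [430.9, -234.6, 91.5]
tcp_rot: [3.14, 0.001, 1.571]
contact_force: [-0.1, -0.5, -0.6]
grip_width: 49.9
finger_force: 0.0
(array([ 0.001 , -0.0014,  0.0555]), array([0.002, 0.001, 0.   ]))
```

```bash
python3 -m pendant '{"dp":[[0,-0.0005,0.03],[0,-0.0005,0.055],[0,-0.0005,0.055],[0,-0.0005,0.055]],"rotation":[[0,0,0],[0,0,0],[0,0,0],[0,0,0]]}'
python3 -m pendant '{"dp":[[0,0,0],[0,0,0],[0,0,0],[0,0,0],[0,0,0],[0,0,0]],"rotation":[[0,0,0],[0,0,0],[0,0,0],[0,0,0],[0,0,0],[0,0,0]]}' 0
python3 - <<'E'
from h import *
P=[get_obs()['tool_pos']];print(P)
E
```

```text
time: 4.38
tool_pos: [430.4, -234.6, 36.3]
tcp_rot: [3.14, 0.001, 1.571]
contact_force: [0.1, 0.3, 0.3]
grip_width: 49.9
finger_force: 0.0
time: 5.12
tool_pos: [429.8, -234.3, 35.5]
tcp_rot: [3.141, 0.0, 1.571]
contact_force: [-0.1, 0.3, 3.1]
grip_width: 18.1
finger_force: 30.0
[array([ 429.84722743, -234.26875094,   35.4924435 ])]
```

```bash
python3 -m pendant '{"dp":[[0,0,-0.02],[0,0,-0.05],[-0.0042,0.06,-0.05],[-0.0042,0.1,-0.05],[-0.0042,0.1376,-0.05],[-0.0042,0.1376,-0.05],[-0.0042,0.1376,-0.035],[-0.0042,0.1376,-0.035]],"rotation":[[0,0,0],[0,0,0],[0,0,0],[0,0,0],[0,0,0],[0,0,0],[0,0,0],[0,0,0]]}'
python3 - <<'E'
from h import *
snap('wrist','w3');snap('top','t3');s=snap('scene','s3')
i=cv2.imread('pics/w3.png')[100:330,180:450];a=cv2.imread('pics/s3.png')[150:250,260:350]
cv2.imwrite('pics/v3.png',np.hstack([cv2.resize(i,(470,400)),cv2.resize(a,(330,400))]))
E
```

```text
time: 6.12
tool_pos: [565.1, -237.8, 68.3]
tcp_rot: [-3.138, -0.002, 1.57]
contact_force: [0.3, -0.0, -0.8]
grip_width: 18.0
finger_force: 30.0
```

View pics/v3.png

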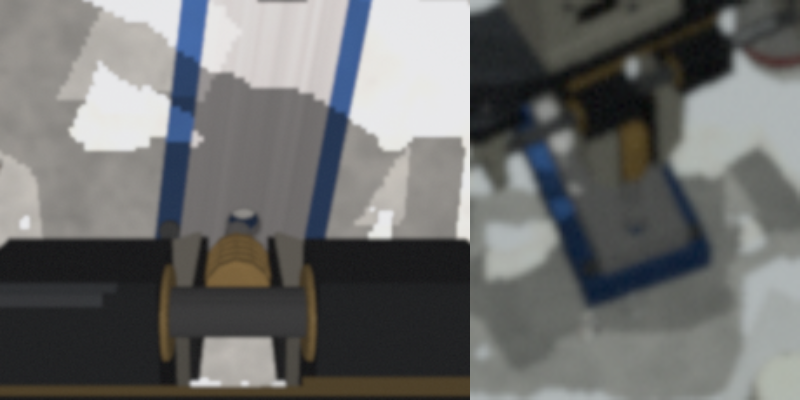

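The wrist view shows the hole at about (320,225), just ahead of the shank and on its centre line to within 2 mm. The scene view agrees. I'll lower in steps.

```bash
python3 -m pendant '{"dp":[[0,0,0.005],[0,0,0.005],[0,0,0.01],[0,0,0.014],[0,0,0.018],[0,0,0.018]],"rotation":[[0,0,0],[0,0,0],[0,0,0],[0,0,0],[0,0,0],[0,0,0]]}'
```

```text
time: 7.02
tool_pos: [567.1, -238.3, 51.8]
tcp_rot: [-3.141, -0.001, 1.571]
contact_force: [-0.6, 0.0, 0.4]
grip_width: 18.1
finger_force: 30.0
```

No contact force and the tip is below the strap's top, so it is in the hole.

```bash
python3 -m pendant '{"dp":[[0,0,0.006],[0,0,0.012],[0,0,0.017],[0,0,0.020],[0,0,0.0205],[0,0,0.0205],[0,0,0.0205]],"rotation":[[0,0,0],[0,0,0],[0,0,0],[0,0,0],[0,0,0],[0,0,0],[0,0,0]]}'
```

```text
time: 7.9
tool_pos: [567.4, -238.4, 32.0]
tcp_rot: [3.141, 0.0, 1.571]
contact_force: [0.2, -0.4, -0.6]
grip_width: 18.0
finger_force: 30.0
```

```bash
python3 -m pendant '{"dp":[[0,0,0],[0,0,0],[0,0,0],[0,0,0],[0,0,-0.03],[0,0,-0.06],[0,0,-0.06]],"rotation":[[0,0,0],[0,0,0],[0,0,0],[0,0,0],[0,0,0],[0,0,0],[0,0,0]]}' 0.04
python3 -m pendant '{"dp":[[0,0,0],[0,0,0],[0,0,0],[0,0,0.02],[0,0,0.03],[0,0,0.036],[0,0,0.039],[0,0,0.041]],"rotation":[[0,0,0],[0,0,0],[0,0,0],[0,0,0],[0,0,0],[0,0,0],[0,0,0],[0,0,0]]}' 0
```

```text
time: 8.78
tool_pos: [568.8, -239.2, 94.3]
tcp_rot: [3.137, 0.002, 1.571]
contact_force: [0.1, 0.5, 0.7]
grip_width: 40.0
finger_force: 0.0
time: 9.78
tool_pos: [567.8, -238.6, 52.2]
tcp_rot: [3.14, 0.001, 1.571]
contact_force: [-3.2, 2.6, 16.5]
grip_width: 0.8
finger_force: 7.6
```

The firm stop at z of about 52 means the pin head is home. Next I'll plan the nut strokes, keeping the gripper body radial and pushing from the trailing side with closed fingers.

```bash
cat >> h.py <<'E'
S=np.array([581.5,-139.2])
def poke(th,r,off,z): # th arm angle deg -> world point
    a=np.radians(th);return [S[0]+r*np.cos(a)-off*np.sin(a),S[1]+r*np.sin(a)+off*np.cos(a),z]
E
python3 - <<'E'
from h import *
o=get_obs();print(rel(o,[550,-170,230],np.pi),poke(-5,50,28,60),rel(o,poke(-5,50,28,230),np.pi))
E
```

```text
(array([ 0.0685, -0.0176, -0.1779]), array([ 1.000e-03,  2.000e-03, -1.571e+00])) [np.float64(633.7500957015217), np.float64(-115.664335590814), 60] (array([ 0.1229,  0.0662, -0.1778]), array([ 1.000e-03,  2.000e-03, -1.571e+00]))
```

```bash
python3 -m pendant '{"dp":[[0,0,-0.06],[0.02,-0.01,-0.12],[0.068,-0.018,-0.178],[0.068,-0.018,-0.178],[0.068,-0.018,-0.178],[0.068,-0.018,-0.178],[0.068,-0.018,-0.178],[0.068,-0.018,-0.178]],"rotation":[[0,0,0],[0,0,0],[0,0,-0.18],[0,0,-0.36],[0,0,-0.54],[0,0,-0.72],[0,0,-0.9],[0,0,-1.08]]}'
python3 - <<'E'
from h import *
o=get_obs();print(rel(o,poke(-5,50,28,230),np.pi))
E
```

```text
time: 10.78
tool_pos: [549.4, -170.4, 229.3]
tcp_rot: [3.141, 0.001, 2.657]
contact_force: [0.3, -0.8, -0.4]
grip_width: 0.6
finger_force: 0.0
(array([-0.0491,  0.0877, -0.0006]), array([-0.   ,  0.001, -0.485]))
```

```bash
python3 -m pendant '{"dp":[[0,0,0],[0,0,0],[0,0,0],[-0.0245,0.044,0],[-0.049,0.0877,0],[-0.049,0.0877,0],[-0.049,0.0877,0.05],[-0.049,0.0877,0.1]],"rotation":[[0,0,-0.18],[0,0,-0.36],[0,0,-0.485],[0,0,-0.485],[0,0,-0.485],[0,0,-0.485],[0,0,-0.485],[0,0,-0.485]]}'
python3 - <<'E'
from h import *
snap('scene','s4');snap('top','t4')
o=get_obs();print(rel(o,poke(-5,50,28,60),np.pi))
a=cv2.imread('pics/s4.png')[60:260,210:410];b=cv2.imread('pics/t4.png')[100:300,200:400]
cv2.imwrite('pics/v4.png',np.hstack([cv2.resize(a,(400,400)),cv2.resize(b,(400,400))]))
E
```

```text
time: 11.78
tool_pos: [633.8, -116.7, 128.7]
tcp_rot: [-3.141, 0.002, 3.136]
contact_force: [0.1, 0.0, -0.2]
grip_width: 0.4
finger_force: 0.0
(array([-0.0044, -0.0002,  0.0634]), array([ 0.003, -0.011, -0.006]))
```

View pics/v4.png

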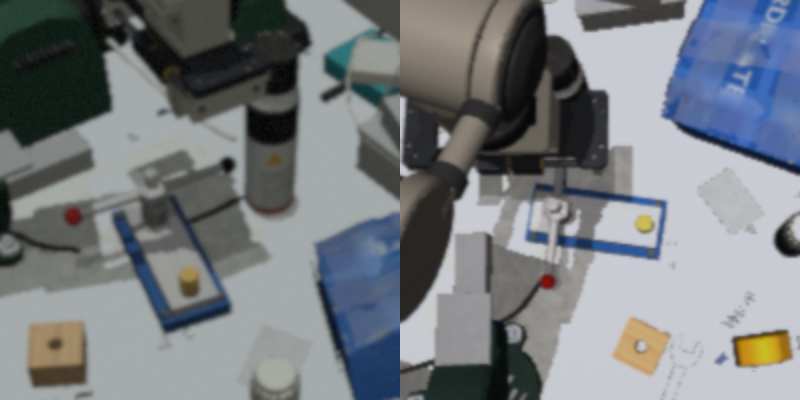

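The pin head sits on the strap and the stand is empty. The gripper is between nut and can, so I'll check the can's clearance from its top as well before descending.

Run:
```python
from h import *
t=np.load('pics/top0.npy',allow_pickle=True).item()['c'];s=np.load('pics/scene0.npy',allow_pickle=True).item()['c']
for z in(190,201):print(atz(ray(t,t['pose'],277,127),z),atz(ray(s,s['pose'],346,82),z))
print(atz(ray(t,t['pose'],294,165),0)) # lowest base edge in the top view
i=cv2.imread('pics/top0.png')[105:175,250:310];cv2.imwrite('pics/can.png',cv2.resize(cv2.convertScaleAbs(i,alpha=2.5),None,fx=7,fy=7,interpolation=cv2.INTER_CUBIC))
```

```text
[ 715.6028477  -154.50839801  190.        ] [ 719.44062226 -139.98360313  190.        ]
[ 711.41158048 -156.29379091  201.        ] [ 711.34315778 -152.30807846  201.        ]
[ 688.87529792 -168.12862066    0.        ]
```

View pics/can.png

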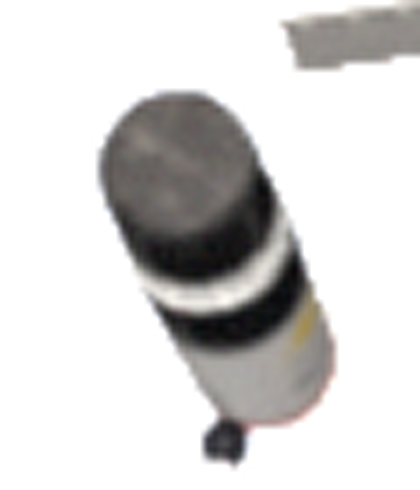

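Can edge is at x≈683, and I'll descend a little closer to the stud and further back from the arm.

```bash
python3 - <<'E'
from h import *
o=get_obs();print(rel(o,[625,-106,128],np.pi),rel(o,[625,-106,61],np.pi))
E
python3 -m pendant '{"dp":[[0.004,0.01,0],[0.008,0.01,0],[0.008,0.01,0.03],[0.008,0.01,0.06],[0.008,0.01,0.067],[0.008,0.01,0.067]],"rotation":[[0,0,0],[0,0,0],[0,0,0],[0,0,0],[0,0,0],[0,0,0]]}'
python3 - <<'E'
from h import *
o=get_obs();print(o['tool_pos'])
o['tool_pos']=np.array([625.5,-106.2,61]);o['tcp_rot']=np.array([np.pi,0,np.pi])
z=61;y=180;last=37
def path(L,o):
  D=[];Q=[]
  for ph,r,yaw in L:
    a=np.radians(ph);d,q=rel(o,[S[0]+r*np.cos(a),S[1]+r*np.sin(a),61-(37-ph)/360*12+1],np.radians(yaw));D.append(d.round(3).tolist());Q.append([0,0,float(q[2].round(2))])
  print(D,Q)
path([(28,53,180),(18,52,180),(9,52,180),(0,52,180),(-10,53,180),(-20,54,180),(-30,56,180),(-40,58,180)],o)
E
```

```text
(array([ 0.0051,  0.0096, -0.0044]), array([ 0.003, -0.011, -0.006])) (array([0.0044, 0.0094, 0.0626]), array([ 0.003, -0.011, -0.006]))
time: 12.62
tool_pos: [626.6, -106.3, 63.2]
tcp_rot: [-3.141, 0.002, 3.136]
contact_force: [-0.0, -1.3, 1.0]
grip_width: 0.4
finger_force: 0.0
[ 626.59496791 -106.31084008   63.21378367]
[[-0.003, -0.008, -0.001], [-0.006, -0.017, -0.0], [-0.007, -0.025, -0.0], [-0.008, -0.033, 0.0], [-0.008, -0.042, 0.001], [-0.007, -0.052, 0.001], [-0.004, -0.061, 0.001], [-0.0, -0.07, 0.002]] [[0, 0, 0.0], [0, 0, 0.0], [0, 0, 0.0], [0, 0, 0.0], [0, 0, 0.0], [0, 0, 0.0], [0, 0, 0.0], [0, 0, 0.0]]
```

```bash
python3 -m pendant '{"dp":[[-0.002,-0.008,0.001],[-0.005,-0.017,0.001],[-0.006,-0.025,0.001],[-0.007,-0.033,0.002],[-0.007,-0.042,0.002],[-0.006,-0.052,0.003],[-0.003,-0.061,0.003],[0.001,-0.07,0.003]],"rotation":[[0,0,0],[0,0,0],[0,0,0],[0,0,0],[0,0,0],[0,0,0],[0,0,0],[0,0,0]]}'
python3 - <<'E'
from h import *
o=get_obs();p=o['tool_pos'];print(p,np.degrees(np.arctan2(p[1]-S[1],p[0]-S[0])))
c,_=snap('top','t5');b=cv2.cvtColor(c['pixels'],cv2.COLOR_RGB2HSV)
def red(c):
    h=cv2.cvtColor(c['pixels'],cv2.COLOR_RGB2HSV);m=cv2.inRange(h,(0,150,90),(8,255,255))|cv2.inRange(h,(172,150,90),(180,255,255))
    n,_,st,ce=cv2.connectedComponentsWithStats(m);return [(ce[i].round(1).tolist(),int(st[i,4]),atz(ray(c,c['pose'],*ce[i]),68).round(0).tolist()) for i in range(1,n) if st[i,4]>15]
print(red(c))
t=np.load('pics/top0.npy',allow_pickle=True).item()['c'];print(red(t))
def path(L,o,z0):
  D=[];Q=[]
  for ph,r,yaw in L:
    a=np.radians(ph);d,q=rel(o,[S[0]+r*np.cos(a),S[1]+r*np.sin(a),z0-(L[0][0]-ph)/360*12],np.radians(yaw));D.append(d.round(3).tolist());Q.append([0,0,float(q[2].round(2))])
  print(D,Q)
path([(-50,60,180),(-60,60,175),(-70,60,166),(-80,60,157),(-90,60,148),(-100,60,139),(-110,60,130),(-120,60,121)],o,p[2])
E
```

```text
time: 13.62
tool_pos: [624.4, -176.9, 58.7]
tcp_rot: [-3.142, 0.0, 3.136]
contact_force: [0.7, 1.7, 0.8]
grip_width: 0.3
finger_force: 0.9
[ 624.3883226  -176.8700079    58.72120125] -41.29373810306904
[([518.5, 138.5], 162, [729.0, -688.0, 68.0]), ([453.9, 146.0], 22, [713.0, -541.0, 68.0]), ([135.8, 149.5], 48, [710.0, 193.0, 68.0]), ([112.6, 171.0], 98, [659.0, 243.0, 68.0]), ([63.5, 191.7], 52, [611.0, 351.0, 68.0]), ([95.3, 205.7], 178, [578.0, 274.0, 68.0]), ([525.5, 205.7], 134, [574.0, -689.0, 68.0]), ([97.3, 231.1], 207, [521.0, 263.0, 68.0])]
[([518.5, 138.5], 163, [729.0, -688.0, 68.0]), ([453.9, 146.1], 16, [712.0, -541.0, 68.0]), ([135.5, 149.5], 46, [710.0, 194.0, 68.0]), ([112.4, 170.9], 90, [659.0, 243.0, 68.0]), ([63.5, 191.7], 51, [611.0, 351.0, 68.0]), ([95.3, 205.7], 170, [578.0, 274.0, 68.0]), ([526.0, 205.5], 122, [575.0, -690.0, 68.0]), ([97.1, 231.2], 198, [521.0, 263.0, 68.0]), ([273.2, 240.5], 35, [499.0, -133.0, 68.0]), ([107.4, 274.7], 108, [425.0, 230.0, 68.0])]
[[0.004, -0.008, -0.0], [0.013, -0.014, 0.0], [0.022, -0.019, 0.001], [0.032, -0.022, 0.001], [0.043, -0.023, 0.001], [0.053, -0.022, 0.002], [0.063, -0.019, 0.002], [0.073, -0.015, 0.002]] [[0, 0, -0.01], [0, 0, 0.08], [0, 0, 0.24], [0, 0, 0.4], [0, 0, 0.55], [0, 0, 0.71], [0, 0, 0.87], [0, 0, 1.02]]
```

Contact of about 1.7 N, and the red ball has left its place. I'll continue.

```bash
python3 -m pendant '{"dp":[[0.004,-0.008,0],[0.013,-0.014,0],[0.022,-0.019,0.001],[0.032,-0.022,0.001],[0.043,-0.023,0.001],[0.053,-0.022,0.002],[0.063,-0.019,0.002],[0.073,-0.015,0.002]],"rotation":[[0,0,0],[0,0,0.08],[0,0,0.24],[0,0,0.4],[0,0,0.55],[0,0,0.71],[0,0,0.87],[0,0,1.02]]}'
cat >> h.py <<'E'
def path(L,o,z0):
  D=[];Q=[]
  for ph,r,yaw in L:
    a=np.radians(ph);d,q=rel(o,[S[0]+r*np.cos(a),S[1]+r*np.sin(a),z0-(L[0][0]-ph)/360*12],np.radians(yaw));D.append(d.round(3).tolist());Q.append([0,0,float(q[2].round(2))])
  print(D,Q)
E
python3 - <<'E'
from h import *
o=get_obs();p=o['tool_pos'];print(p,np.degrees(np.arctan2(p[1]-S[1],p[0]-S[0])),o['contact_force'])
path([(-130,60,113),(-140,60,105),(-150,60,98),(-160,60,92),(-170,60,90),(-178,60,90),(-186,60,90),(-190,60,90)],o,p[2])
E
```

```text
time: 14.68
tool_pos: [551.4, -191.5, 57.1]
tcp_rot: [3.141, 0.002, 2.111]
contact_force: [2.0, 0.7, 0.2]
grip_width: -0.0
finger_force: 0.8
[ 551.44499909 -191.54923138   57.12605959] -119.861209423671 [2.04838675 0.72388627 0.20995263]
[[0.01, -0.004, -0.0], [0.02, -0.007, 0.0], [0.03, -0.007, 0.001], [0.041, -0.006, 0.001], [0.051, -0.003, 0.001], [0.058, 0.0, 0.002], [0.066, 0.005, 0.002], [0.069, 0.007, 0.002]] [[0, 0, 0.14], [0, 0, 0.28], [0, 0, 0.4], [0, 0, 0.5], [0, 0, 0.54], [0, 0, 0.54], [0, 0, 0.54], [0, 0, 0.54]]
```

```bash
python3 -m pendant '{"dp":[[0.01,-0.004,0],[0.02,-0.007,0],[0.03,-0.007,0.001],[0.041,-0.006,0.001],[0.051,-0.003,0.001],[0.058,0,0.002],[0.066,0.005,0.002],[0.069,0.007,0.002]],"rotation":[[0,0,0.14],[0,0,0.28],[0,0,0.4],[0,0,0.5],[0,0,0.54],[0,0,0.54],[0,0,0.54],[0,0,0.54]]}'
python3 - <<'E'
from h import *
o=get_obs();print(o['contact_force'],rel(o,[515,-175,55],np.pi/2),rel(o,[515,-175,230],np.pi/2))
E
```

```text
time: 15.68
tool_pos: [521.6, -127.7, 54.8]
tcp_rot: [-3.141, 0.0, 1.577]
contact_force: [1.3, -2.7, 0.6]
grip_width: 0.4
finger_force: 1.0
[ 1.2504654  -2.7230842   0.57972634] (array([-0.0473, -0.0069, -0.0002]), array([-0.   ,  0.   ,  0.006])) (array([-0.0473, -0.0069, -0.1752]), array([-0.   ,  0.   ,  0.006]))
```

```bash
python3 -m pendant '{"dp":[[-0.02,-0.004,0],[-0.03,-0.004,-0.05],[-0.04,0,-0.11],[-0.04,0.02,-0.175],[-0.04,0.028,-0.175],[-0.04,0.028,-0.175],[-0.04,0.028,-0.175],[-0.04,0.028,-0.175]],"rotation":[[0,0,0],[0,0,0],[0,0,0],[0,0,-0.18],[0,0,-0.36],[0,0,-0.54],[0,0,-0.72],[0,0,-0.9]]}'
python3 - <<'E'
from h import *
for n in('top','scene'):
    c,_=snap(n,n+'6');h=cv2.cvtColor(c['pixels'],cv2.COLOR_RGB2HSV);m=cv2.inRange(h,(0,150,70),(8,255,255))|cv2.inRange(h,(172,150,70),(180,255,255))
    k,_,st,ce=cv2.connectedComponentsWithStats(m)
    for i in range(1,k):
        X=atz(ray(c,c['pose'],*ce[i]),65)
        if st[i,4]>8 and np.linalg.norm(X[:2]-S)<130: print(n,ce[i].round(1),st[i,4],X.round(),np.degrees(np.arctan2(X[1]-S[1],X[0]-S[0])))
o=get_obs();print(o['tool_pos'],rel(o,[631,-126,230],np.pi))
E
```

```text
time: 16.68
tool_pos: [549.3, -169.1, 229.4]
tcp_rot: [-3.141, -0.001, 2.481]
contact_force: [-0.5, -0.0, 0.8]
grip_width: 0.5
finger_force: 0.0
scene [327.6 157.5] 30 [ 652. -186.   65.] -33.29770673603946
[ 549.33077156 -169.04365805  229.41165981] (array([-0.0377,  0.0843, -0.0006]), array([ 0.   , -0.001, -0.665]))
```

```bash
python3 -m pendant '{"dp":[[0,0,0],[0,0,0],[0,0,0],[-0.02,0.04,0],[-0.04,0.079,0],[-0.04,0.079,0],[-0.04,0.079,0.05],[-0.04,0.079,0.1]],"rotation":[[0,0,-0.18],[0,0,-0.36],[0,0,-0.54],[0,0,-0.665],[0,0,-0.665],[0,0,-0.665],[0,0,-0.665],[0,0,-0.665]]}'
python3 - <<'E'
from h import *
o=get_obs();print(rel(o,[629.5,-131,55],np.pi))
E
```

```text
time: 17.77
tool_pos: [629.4, -131.5, 129.0]
tcp_rot: [-3.141, 0.001, 3.137]
contact_force: [-0.5, 0.1, -0.6]
grip_width: 0.2
finger_force: 0.0
(array([-0.    ,  0.0006,  0.074 ]), array([-0.   ,  0.001, -0.004]))
```

```bash
python3 -m pendant '{"dp":[[0,0,0.03],[0,0,0.06],[0,0,0.073],[0,0,0.073],[0,0,0.073]],"rotation":[[0,0,0],[0,0,0],[0,0,0],[0,0,0],[0,0,0]]}'
python3 - <<'E'
from h import *
o=get_obs();p=o['tool_pos'];print(p,o['contact_force'])
path([(0,51,180),(-10,53,180),(-20,54,180),(-30,56,180),(-40,58,180),(-50,60,178),(-60,60,174),(-70,60,166)],o,p[2])
E
```

```text
time: 18.4
tool_pos: [630.8, -131.0, 58.3]
tcp_rot: [-3.141, 0.002, 3.14]
contact_force: [0.2, 0.2, 0.1]
grip_width: 0.6
finger_force: 0.0
[ 630.82522239 -131.02363679   58.29410737] [0.21857935 0.17740553 0.071643  ]
[[-0.002, -0.008, 0.0], [-0.003, -0.017, 0.0], [-0.002, -0.027, 0.001], [0.001, -0.036, 0.001], [0.005, -0.046, 0.001], [0.011, -0.054, 0.002], [0.019, -0.06, 0.002], [0.029, -0.065, 0.002]] [[0, 0, -0.0], [0, 0, -0.0], [0, 0, -0.0], [0, 0, -0.0], [0, 0, -0.0], [0, 0, 0.03], [0, 0, 0.1], [0, 0, 0.24]]
```

```bash
python3 -m pendant '{"dp":[[-0.002,-0.008,0],[-0.003,-0.017,0.001],[-0.002,-0.027,0.001],[0.001,-0.036,0.001],[0.005,-0.046,0.001],[0.011,-0.054,0.002],[0.019,-0.06,0.002],[0.029,-0.065,0.002]],"rotation":[[0,0,0],[0,0,0],[0,0,0],[0,0,0],[0,0,0],[0,0,0.03],[0,0,0.1],[0,0,0.24]]}'
python3 - <<'E'
from h import *
o=get_obs();p=o['tool_pos'];print(p,o['contact_force'])
path([(-80,60,157),(-90,60,148),(-100,60,139),(-110,60,130),(-120,60,121),(-130,60,113),(-140,60,105),(-146,60,99)],o,p[2])
E
```

```text
time: 19.4
tool_pos: [600.7, -196.2, 54.7]
tcp_rot: [-3.141, 0.001, 2.896]
contact_force: [1.8, 0.3, 1.3]
grip_width: 0.5
finger_force: 0.8
[ 600.71999603 -196.21842195   54.70074978] [1.75073255 0.25671878 1.34338621]
[[0.008, -0.004, -0.0], [0.018, -0.008, 0.0], [0.028, -0.009, 0.001], [0.039, -0.009, 0.001], [0.049, -0.007, 0.001], [0.059, -0.003, 0.002], [0.068, 0.002, 0.002], [0.073, 0.006, 0.002]] [[0, 0, 0.16], [0, 0, 0.31], [0, 0, 0.47], [0, 0, 0.63], [0, 0, 0.78], [0, 0, 0.92], [0, 0, 1.06], [0, 0, 1.17]]
```

```bash
python3 -m pendant '{"dp":[[0.008,-0.004,0],[0.018,-0.008,0],[0.028,-0.009,0.001],[0.039,-0.009,0.001],[0.049,-0.007,0.001],[0.059,-0.003,0.002],[0.068,0.002,0.002],[0.073,0.006,0.002]],"rotation":[[0,0,0.16],[0,0,0.31],[0,0,0.47],[0,0,0.63],[0,0,0.78],[0,0,0.92],[0,0,1.06],[0,0,1.17]]}'
python3 - <<'E'
from h import *
o=get_obs();p=o['tool_pos'];print(p,o['contact_force'])
path([(-150,60,96),(-154,60,92),(-158,61,90),(-161,62,90),(-164,63,90),(-167,64,90),(-169,64,90),(-171,64,90)],o,p[2])
E
```

```text
time: 20.4
tool_pos: [531.2, -173.0, 52.9]
tcp_rot: [3.141, 0.001, 1.726]
contact_force: [0.8, -1.6, -0.7]
grip_width: 0.7
finger_force: 0.7
[ 531.22249747 -173.02435143   52.94482278] [ 0.843238   -1.55812462 -0.67224492]
[[0.004, -0.001, -0.0], [0.008, -0.002, 0.0], [0.012, -0.004, 0.0], [0.015, -0.006, 0.0], [0.018, -0.008, 0.0], [0.021, -0.009, 0.0], [0.023, -0.009, 0.001], [0.026, -0.009, 0.001]] [[0, 0, 0.05], [0, 0, 0.12], [0, 0, 0.16], [0, 0, 0.16], [0, 0, 0.16], [0, 0, 0.16], [0, 0, 0.16], [0, 0, 0.16]]
```

```bash
python3 -m pendant '{"dp":[[0.004,-0.001,0],[0.008,-0.002,0],[0.012,-0.004,0],[0.015,-0.006,0]],"rotation":[[0,0,0.05],[0,0,0.12],[0,0,0.16],[0,0,0.16]]}'
```

```text
time: 20.9
tool_pos: [525.6, -162.0, 53.7]
tcp_rot: [3.135, 0.006, 1.569]
contact_force: [6.9, -10.2, -2.3]
grip_width: 0.2
finger_force: 5.3
```

```bash
python3 -m pendant '{"dp":[[0.002,-0.001,0],[0.004,-0.001,0],[0.006,-0.001,0],[0.006,-0.001,0]],"rotation":[[0,0,0],[0,0,0],[0,0,0],[0,0,0]]}'
```

```text
time: 21.4
tool_pos: [525.4, -159.2, 54.2]
tcp_rot: [3.133, 0.011, 1.57]
contact_force: [4.5, -22.3, -4.8]
grip_width: 0.8
finger_force: 11.1
```

22 N against a firm stop at the expected angle means the nut is tight. I'll back off and check.

```bash
python3 -m pendant '{"dp":[[-0.004,0,0],[-0.014,0,0],[-0.03,-0.01,0],[-0.03,-0.02,-0.05],[-0.04,-0.06,-0.11],[-0.04,-0.1,-0.17],[-0.04,-0.14,-0.17],[-0.04,-0.14,-0.17]],"rotation":[[0,0,0],[0,0,0],[0,0,0],[0,0,0],[0,0,0],[0,0,0],[0,0,0],[0,0,0]]}'
python3 - <<'E'
from h import *
snap('scene','s7');snap('top','t7')
a=cv2.imread('pics/s7.png')[90:260,210:390];b=cv2.imread('pics/t7.png')[130:300,240:420]
f=lambda i:cv2.resize(cv2.convertScaleAbs(i,alpha=1.2),(400,378),interpolation=cv2.INTER_CUBIC)
cv2.imwrite('pics/v7.png',np.hstack([f(a),f(b)]))
E
```

```text
time: 22.4
tool_pos: [379.4, -192.5, 224.0]
tcp_rot: [3.141, 0.001, 1.568]
contact_force: [-0.0, -0.3, -0.1]
grip_width: 0.4
finger_force: 0.0
```

View pics/v7.png

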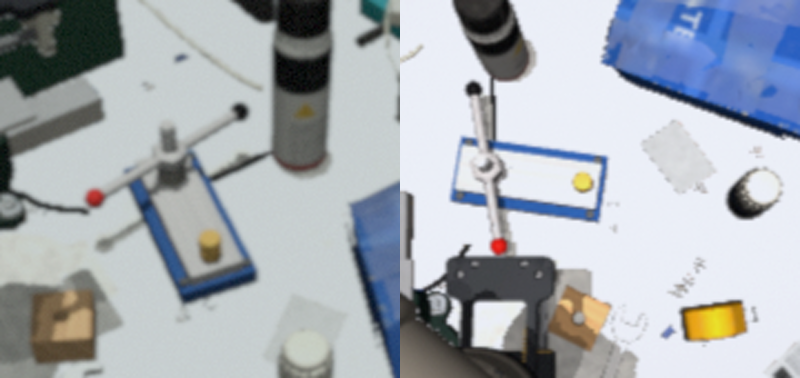

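Run:
```python
from h import *
t=np.load('pics/top0.npy',allow_pickle=True).item()['c'];s=np.load('pics/scene0.npy',allow_pickle=True).item()['c']
k=400/180
for n,a,b in(('red',(99,246),(95,198)),('black',(73,89),(240,111))):
    X=tri([ray(t,t['pose'],240+a[0]/k-.3,130+a[1]/k-.3),ray(s,s['pose'],210+b[0]/k-.3,90+b[1]/k-.3)]);v=X[0][:2]-S;print(n,X,np.degrees(np.arctan2(v[1],v[0])))
print(get_obs()['time'])
```

```text
red (array([ 500.83885553, -156.31237645,   60.31338068]), [np.float64(1.2), np.float64(1.2)]) -168.02221122750635
black (array([ 662.86172839, -125.8126021 ,   59.31960255]), [np.float64(1.1), np.float64(1.1)]) 9.343821052542742
22.5
```

```bash
python3 -c "
from plant import workorder;print(workorder.close_job())"
```

```text
the job is handed in; nothing more can be done
None
```

The job is handed in at about 22.5 s with no verdict returned: the pin is home, the lock nut is run down and was pushed tight to about 22 N (the 12–15 N target was overshot), nothing is gripped, and the pictures show the spray can, tape measure and paint bottle undisturbed.

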